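# Turn the double-ended lab spatula round in its bench cradle

## Task

The double-ended spatula sits in its bench cradle with the used flat blade facing out and the clean scoop under the dust cover. Unclip it, turn it end for end and put it back so that the scoop faces out, hollow side up, with the blade pushed fully home inside the cover and the handle snapped right down in the spring clip. Do not force it, do not put the spatula down on the bench, and leave the beaker, the bottle and the jar where they stand.

Things in the scene. Friction and masses are not known exactly. Their poses are not given: they have to be found in the camera images.
- cradle: Spatula cradle fixed to the bench, for a rod lying along its x axis with the rod's axis 50 mm above the bench. White base plate 180 x 80 x 10 mm (x -74 to +106) carrying front rest, spring clip and clear dust cover in a row. Origin: on the bench, under mid-handle. x points from the open front to the cover (the exposed end faces out to -x), z up. From x = -34 to +26 the handle is free for fingers.
- front_rest (a point): Top of the plain steel front rest at the cradle's x = -37, 44 mm above the bench, 6 mm long along x; the handle lies on it between two low ears (20 mm apart below, 30 mm at their top 50 mm above the bench).
- clip (a point): Middle of the spring clip, on the seated handle's axis (cradle x 32, z 50). 12 mm long along x: flat seat at z = 44 mm, and two sprung steel jaws with a 9 mm throat 5 mm above the axis; flared lips lead in from 25 mm wide at their top, z = 61 mm. The 12 mm handle passes the throat with about 7 to 12 N at the hand, then gives; seated, it slides lengthwise with 3 to 6 N.
- cover_mouth (a point): Centre of the cover's open mouth, facing -x (cradle x 57, z 57). Clear box closed on top, sides and back; inside 30 wide, 26 high (floor z = 44, roof z = 70 mm), walls 2.5 mm. The covered end rests on the floor. Roof and clip lips make the spatula come out and go in with its outer end raised 15 to 20 degrees: the tip goes in first over the clip, then the handle is lowered into the clip.
- cover_back (a point): Centre of the inner face of the cover's back wall (cradle x 97, z 57 mm), 40 mm behind the mouth: the stop for the tip.
- spatula_center (a point): Double-ended spatula, 190 mm long, 50 to 120 g, steel ends: point on the axis of its round black handle at mid-length, near its centre of mass. Handle 12 mm thick, 92 mm long. x points to the scoop end, z up when the scoop's hollow is up. Starts clipped in the cradle with this point at cradle x = -6 to +1 mm, the scoop (+x) under the cover and the blade facing out.
- clip_left (a joint): Hinge of the clip jaw on the cradle's +y side, rad: 0 shut (also with a rod seated), grows as the jaw is forced open (about 0.1 while a handle passes).
- clip_right (a joint): The same for the jaw on the -y side.
- scoop_tip (a point): Tip of the scoop end, 95 mm from the centre: a shallow trough 48 mm long, 18 mm wide and 7 mm deep over all, its underside level with the underside of the handle (6 mm below the axis). This point is 4.5 mm below the handle's axis.
- blade_tip (a point): Tip of the flat blade end, 95 mm from the centre the other way: 49 mm long, 18 mm wide, 3 mm thick, rounded tip, underside level with the underside of the handle (6 mm below the axis). This point is 4.5 mm below the handle's axis, in the middle of the blade's thickness.
- beaker: Bystander: glass beaker, 68 mm wide, 90 mm high, standing on the bench; origin at its foot.
- reagent_bottle: Bystander: amber bottle with a black cap, 60 mm wide, 115 mm high; origin at its foot.
- weighing_jar: Bystander: squat white jar, 56 mm wide, 60 mm high; origin at its foot.
- spatula: The same spatula; its origin and axes are those of point spatula_center.
Mind the look-alikes: they are no part of the job. There is more than one size of the spatula; the job needs the larger. Of the things that look like the cradle, take the one that is farthest to the robot's right at the start.

How it is judged:
At the end, for the whole second after the job is handed in: The spatula lies at rest in the cradle, reversed: scoop out at the front, hollow up (within 20 degrees); blade tip within 2.5 mm of the cover's back wall; handle in line with the cradle (within 3.4 degrees), its axis within 2.5 mm of seated height, both clip jaws shut (x of blade_tip in the frame of cradle above 0.0945 m and x of scoop_tip in the frame of cradle below -0.085 m and z of spatula_center in the frame of cradle between 0.0475 and 0.0525 m and angle between the x axis of spatula_center and the x axis of cradle, either way round below 0.06 rad and angle between spatula_center's own z axis and vertical below 0.35 rad and value of joint each of clip_left, clip_right below 0.06 rad and linear speed of spatula below 0.01 m/s); the robot touches nothing.
It fails at once if the spatula is dropped or laid on the bench (height (world z) of spatula_center below 0.03 m).
It fails at once if the spatula is forced against the cradle with more than 45 N (contact force between spatula and cradle above 45 N).
It fails at once if the beaker is moved (distance of beaker from where it was at the start of the episode above 0.015 m).
It fails at once if the bottle is moved (distance of reagent_bottle from where it was at the start of the episode above 0.015 m).
It fails at once if the jar is moved (distance of weighing_jar from where it was at the start of the episode above 0.015 m).
It also fails if it takes over 50 s, if anything falls off the work surface, if the arm or the gripper's body presses on something with over 40 N, if the wrist force passes 120 N, or if a joint passes its speed limit or range.

## Robot

A 7-joint arm with a two-finger parallel gripper is mounted at the origin on the work surface. World frame = base frame: x ahead of the robot, y to its left, z up, the work surface at z = 0. Lengths are in m, angles in rad, forces in N, time in s.
With the tool pointing down it reaches from about 0.4 to 0.85 m from the base axis. Payload 10.4 kg.
Tool frame: the origin (TCP) lies between the finger pads; the fingertips stand 11 mm ahead of it and the grasp point (between the pads) lies 8 mm behind it (r.tcp_to_tips is the distance from the TCP to the fingertips, in m); z points along the fingers, y is the line along which they close (so a half turn about z gives the same grasp; the last joint's range is limited). The gripper opens to 87 mm and grips with 3 to 60 N. Pads are 19 mm wide; open, the fingers measure 117 mm over their backs; the gripper's body (75 mm by 190 mm) begins 51 mm behind the grasp point.
Start: joints at [1.267, 0.332, -0.065, 1.46, 0.022, 1.35, -0.088], TCP at [0.173, -0.601, 0.205] pointing down, gripper open.
Joint ranges: [-2.6, 2.6], [-0.5, 2.12], [-1.47, 1.34], [0.16, 2.42], [-1.27, 4.41], [0.06, 2.06], [-2.6, 2.6]. Speed limits (rad/s): [2.22, 2.22, 2.79, 2.79, 3.14, 3.14, 3.14].

## Interface

Orientations are given as a unit quaternion [x, y, z, w].
In Python, from bench import r gives the robot as it stands. The module is installed in compiled form; this text tells all that it offers.
- The arm moves only by the shell command python3 -m crank 'ROWS' [FORCE]. ROWS is JSON, a list of rows, each an object of numbers: "claw": the closure, from -1 (fully open) to 1 (shut); "dx", "dy", "dz": the shift along the tool's x, y, z each as a share of 3 cm, from -1 to 1; "ax", "ay", "az": the turn, a rotation vector about the tool's x, y, z each as a share of 6 degrees, from -1 to 1. A call has 1 to 8 rows; each row shifts and turns the commanded pose from where the row before left it, along the tool's axes as they then stand; what a row does not reach is not made up. A row lasts 1/12 s, in which the tool goes at most 41.7 mm and 7.16 degrees, less where a joint would pass 70% of its speed; a pose out of reach is approached as far as the arm can. A call with a number of a shift or a turn outside -1 to 1 is refused whole. A call with a gripper value outside its range is refused whole. The fingers move at their own pace and stop on an object; FORCE is the grip in N (left out, the last holds). Time passes only in rows, so rows that do not move let the fingers close. It gives the time, the measured TCP pose, the force, the opening and the grip force at its end, in the units of the state.
- r.read_state(): the state, without advancing time (a new reading comes with each control period).
- r.camera(name): name is "scene" or "top"; returns a dict with "color" (480x640x3 uint8, red, green, blue), "mtx" (3x3 intrinsics, pixels), "R" (3x3) and "t" (3): a world point X has camera coordinates R X + t. Camera axes: x right, y down, z forward; pixel columns grow to the right and rows downward; lengths in m; the calibration is good to about 2 mm. A picture is of the moment at which its call begins. There is no depth.
- r.close_job(): hands the job in; it is judged then, once.
The state is a dict: "time": time; "joint_positions": joint angles; "joint_vel": joint speeds; "joint_torque": joint torques, N m; "ee_pos": TCP position; "eef_rot": TCP orientation; "ft_force": force on the tool from outside, world axes, zero at the start; "torque": the same for the moment, N m; "width": finger opening in m; "grip_force": force on a finger pad.
Only numpy, scipy, OpenCV 4.12 (cv2) and the standard library are available. Lean on these libraries where they do the work, as an engineer would, in place of code of your own. Each camera call takes 0.05 s, during which the arm holds its last target. There are 200 camera calls.

## Working session

There is one attempt and no reset: what is moved stays moved. The work goes in short steps, Python scripts to look and compute and a shell command to move; the robot and the scene stay as the last step left them, time stands still between calls to the robot, and variables do not carry over. Pictures are saved under pics/ and viewed, at most 10 in all, crops included, and the job is handed in when it is done.

```bash
mkdir -p pics
cat > h.py <<'E'
from bench import r
import numpy as np, cv2
from scipy.spatial.transform import Rotation as Ro
def shot(n,f=None):
    c=r.camera(n)
    if f: cv2.imwrite('pics/'+f,c['color'][:,:,::-1])
    return c
def ray(c,u,v,z):
    K,R,t=map(np.array,(c['mtx'],c['R'],c['t']))
    d=R.T@np.linalg.inv(K)@np.array([u,v,1.]); o=-R.T@t
    return o+d*(z-o[2])/d[2]
def proj(c,X):
    K,R,t=map(np.array,(c['mtx'],c['R'],c['t']))
    p=K@(R@np.array(X)+t); return p[:2]/p[2]
E
python3 - <<'E'
from h import *
import pickle
d={}
for n in('scene','top'):
    d[n]=shot(n,n+'0.png'); print(n,-np.array(d[n]['R']).T@d[n]['t'],np.array(d[n]['mtx'])[0])
pickle.dump(d,open('c0.pkl','wb'))
s=r.read_state();print(s['time'],s['ee_pos'],s['eef_rot'],s['width'],s['ft_force'],r.tcp_to_tips)
E
```

```text
scene [ 1.13966338 -0.30381942  0.98141334] [530.40826085   0.         322.68707404]
top [ 0.47172929 -0.01520647  0.86752248] [444.04035517   0.         317.46777683]
0.1 [ 0.17310659 -0.60017687  0.20425127] [ 9.90157736e-01  1.39954536e-01 -1.06154896e-04 -6.12653497e-04] 0.08701118515389483 [0.32919314 0.50609285 0.1803515 ] 0.011
```

View pics/scene0.png

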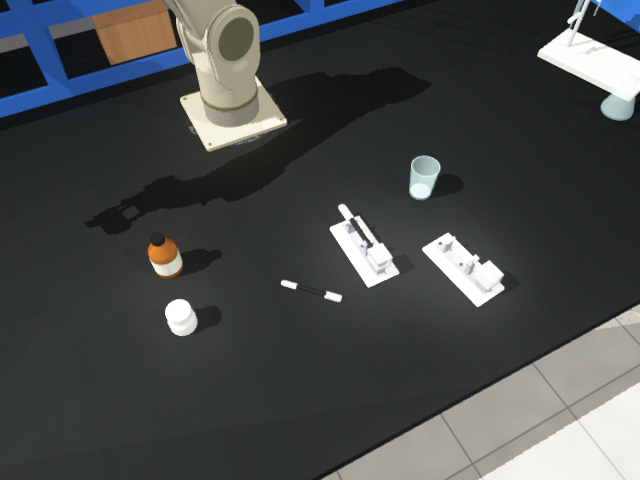

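View pics/top0.png

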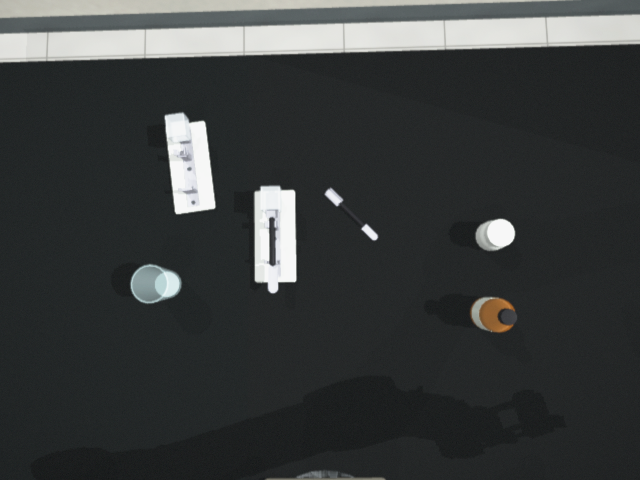

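The scene shows the two cradles at about (363,248) and (463,268); in the top view they are at (275,235) and (190,167). The spatulas in the top view are the one clipped in the cradle at (272,240) and a small loose one at (352,214). The robot's right is -y, which is the image's right, so I expect the cradle at (275,235) with the clipped spatula. I'll measure it and check with a crop.

Run:
```python
from h import *
import pickle
d=pickle.load(open('c0.pkl','rb'));c=d['top'];im=c['color']
for n,(u,v) in dict(cradA=(275,235),cradB=(190,167),beak=(152,284),bottle=(488,315),jar=(492,236)).items(): print(n,ray(c,u,v,0.01).round(3))
hsv=cv2.cvtColor(im,cv2.COLOR_RGB2HSV)
# plate: bright mask in ROI, plus shot of handle (dark inside plate)
g=im.min(2); m=np.zeros_like(g); m[150:310,235:310]=(g[150:310,235:310]>130)*255
q,_=cv2.findContours(m,0,1); q=max(q,key=cv2.contourArea)
rect=cv2.minAreaRect(q);print(rect)
# right edge & bottom edge of plate at z=.01
pts=q[:,0]; 
R=[(u,v) for u in [0] for v in []]
re=np.array([[np.where(m[v]>0)[0].max(),v] for v in range(200,275)],float)
E=np.array([ray(c,u+.5,v+.5,.01)[:2] for u,v in re]); vx,vy,x0,y0=cv2.fitLine(E.astype(np.float32),cv2.DIST_HUBER,0,.01,.01).ravel()
print('right edge dir',np.degrees(np.arctan2(vy,vx)),x0,y0)
for u in range(258,298,4):
    col=np.where(m[:,u]>0)[0]; print(u,col.min(),col.max(),end=' | ')
print(im[215:265:8,262:284].max(2))
big=cv2.resize(im[170:305,230:315],None,fx=4.4,fy=4.4,interpolation=cv2.INTER_CUBIC)
s=d['scene']['color'][195:295,315:405]; big2=cv2.resize(s,None,fx=4.4,fy=4.4,interpolation=cv2.INTER_CUBIC)
o=np.zeros((600,800,3),np.uint8);o[:594,:374]=big[:594,:374];o[:440,380:776]=big2[:440,:396]
cv2.imwrite('pics/crop0.png',o[:,:,::-1])
```

```text
cradA [0.575 0.087 0.01 ]
cradB [0.714 0.256 0.01 ]
beak [0.484 0.328 0.01 ]
bottle [ 0.415 -0.316  0.01 ]
jar [ 0.565 -0.331  0.01 ]
((274.9414978027344, 238.90084838867188), (106.18916320800781, 41.05295181274414), 89.18154907226562)
right edge dir -0.6472649 0.53825366 0.04775573
258 191 281 | 262 186 281 | 266 186 282 | 270 186 292 | 274 186 292 | 278 186 282 | 282 190 281 | 286 190 281 | 290 190 281 | 294 191 281 | [[239 247 247 240 231 238 237 234 235 232 231 229 228 205 170 190 227 225
  234 244 245 245]
 [231 234 221 239 240 239 243 128  57  60  66  85 165 233 201 210 229 227
  242 245 247 247]
 [247 247 247 247 247 238 222  98  51  58  65  68  75 152 218 221 221 224
  234 245 247 247]
 [247 247 247 247 247 247 247 138  49  59  65  71  65 112 188 233 234 227
  235 245 247 247]
 [247 247 247 247 247 247 247 151  57  58  66  74  79 164 234 236 237 238
  242 246 247 247]
 [247 247 247 247 247 247 247 152  55  56  68  76  69 139 234 237 238 238
  237 246 247 247]
 [244 243 230 232 224 196 194 119  61  55  64  73  67 120 203 204 170 188
  225 245 247 247]]
```

View pics/crop0.png

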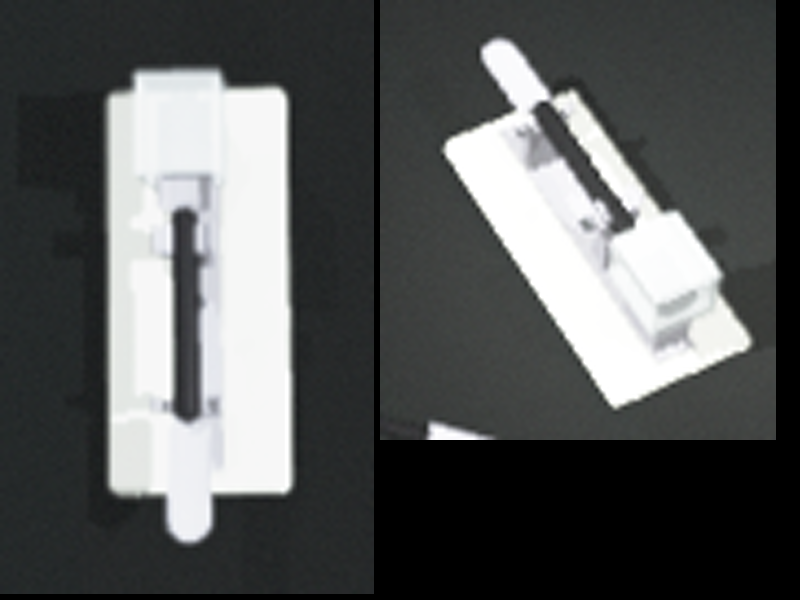

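The crop shows the large spatula clipped in the nearer cradle: black handle at crop (185,315), blade tip at (190,540) pointing to the robot, cover at (178,120) on the far side. It matches the description. Now for the exact pose.

Run:
```python
from h import *
import pickle
d=pickle.load(open('c0.pkl','rb'));c=d['top'];im=c['color'].astype(float);g=im.mean(2)
def edge(line,lo,hi,th=140):  # subpixel first crossing
    s=line[lo:hi]; i=np.where((s[:-1]-th)*(s[1:]-th)<0)[0]; return [lo+k+(th-s[k])/(s[k+1]-s[k])+.5 for k in i]
L=[];Rr=[];H=[]
for v in range(222,258):
    e=edge(g[v],240,310); h=[x for x in e if 264<x<282]
    L.append(ray(c,e[0],v+.5,.01)[:2]); Rr.append(ray(c,e[-1],v+.5,.01)[:2])
    if len(h)==2: H.append(np.r_[ray(c,np.mean(h),v+.5,.052)[:2],np.diff(h)])
for n,P in(('L',L),('R',Rr),('H',H)):
    P=np.array(P);k=np.polyfit(P[:,0],P[:,1],1);print(n,len(P),'slope',k[0],'y at .57',np.polyval(k,.57),P[:,2:].mean() if n=='H' else '')
for u in(262,284,288,292):
    e=edge(g[:,u],170,310);print(u,'far',ray(c,u+.5,e[0],.01),'near',ray(c,u+.5,e[-1],.01))
u=272;e=edge(g[:,272],170,310);print('col272',e);print('handle ends',[ray(c,272.5,x,.052)[:2] for x in e]);print('blade tip',ray(c,273,e[-1],.046))
s=d['scene']
# scene check: project expected handle ends
```

```text
L 36 slope -0.0020750685176568412 y at .57 0.12697534108417557 
R 36 slope 0.009029556122304024 y at .57 0.04660834865209312 
H 35 slope 0.009387679072221593 y at .57 0.08730642253393248 5.977207687634281
262 far [0.67215871 0.11140213 0.01      ] near [0.48353477 0.11220456 0.01      ]
284 far [0.66359113 0.06801423 0.01      ] near [0.48279523 0.06963277 0.01      ]
288 far [0.66359173 0.06012969 0.01      ] near [0.48277863 0.06190263 0.01      ]
292 far [0.66369584 0.05224737 0.01      ] near [0.48267767 0.05417667 0.01      ]
col272 [np.float64(185.9747899159664), np.float64(217.1627450980392), np.float64(265.98698884758363), np.float64(293.26488095238096)]
handle ends [array([0.66235922, 0.08640008]), array([0.60329915, 0.08677753]), array([0.51241724, 0.08735836]), array([0.46246019, 0.08767763])]
blade tip [0.46237754 0.08750974 0.046     ]
```

```bash
python3 -m crank '[{"claw":-1,"dz":-0.5,"az":0.87},{"claw":-1,"dz":-0.5,"az":0.87},{"claw":-1,"dz":-0.5,"az":0.87},{"claw":-1,"dx":0.54,"dy":-1},{"claw":-1,"dx":0.54,"dy":-1},{"claw":-1,"dx":0.54,"dy":-1},{"claw":-1,"dx":0.54,"dy":-1},{"claw":-1,"dx":0.54,"dy":-1}]' 40; python3 -m crank '[{"claw":-1,"dx":0.54,"dy":-1},{"claw":-1,"dx":0.54,"dy":-1},{"claw":-1,"dx":0.54,"dy":-1},{"claw":-1,"dx":0.54,"dy":-1},{"claw":-1,"dx":0.54,"dy":-1},{"claw":-1,"dx":0.54,"dy":-1},{"claw":-1,"dx":0.54,"dy":-1},{"claw":-1,"dx":0.54,"dy":-1}]'; python3 -c "
from bench import r
s=r.read_state();print(s['joint_positions'],s['joint_vel'])"
```

```text
[ 1.26740096  0.3328003  -0.06470746  1.46083111  0.02158537  1.3498995
 -0.08848682] [-1.29097414e-04 -7.66988986e-04  6.34531162e-05 -3.11256623e-04
  7.46488562e-04  2.81212631e-04  1.32091491e-03]invalid input at $[0]: expected keys claw, dx, dy, dz, ax, ay, az
invalid input at $[0]: expected keys claw, dx, dy, dz, ax, ay, az
```

```bash
python3 -m crank '[{"claw":-1,"dx":0,"dy":0,"dz":-0.5,"ax":0,"ay":0,"az":0.87},{"claw":-1,"dx":0,"dy":0,"dz":-0.5,"ax":0,"ay":0,"az":0.87},{"claw":-1,"dx":0,"dy":0,"dz":-0.5,"ax":0,"ay":0,"az":0.87},{"claw":-1,"dx":0.54,"dy":-1,"dz":0,"ax":0,"ay":0,"az":0},{"claw":-1,"dx":0.54,"dy":-1,"dz":0,"ax":0,"ay":0,"az":0},{"claw":-1,"dx":0.54,"dy":-1,"dz":0,"ax":0,"ay":0,"az":0},{"claw":-1,"dx":0.54,"dy":-1,"dz":0,"ax":0,"ay":0,"az":0},{"claw":-1,"dx":0.54,"dy":-1,"dz":0,"ax":0,"ay":0,"az":0}]' 40;  python3 -c "
from bench import r
s=r.read_state();print(s['joint_positions'],s['joint_vel'])"
```

```text
time: 0.77
ee_pos: [0.2535, -0.4482, 0.2496]
eef_rot: [1.0, 0.004, -0.0, -0.0]
ft_force: [0.4, 0.0, 0.5]
width: 0.0872
grip_force: 0.0
[ 1.09277636  0.07490121 -0.13252938  1.67344837  0.01019972  1.39433677
 -0.60457247] [-0.3522351  -0.48904497 -0.31853105  0.53036225 -0.03338359 -0.04524639
 -0.65963747]
```

```bash
python3 -m crank '[{"claw":-1,"dx":0.57,"dy":-1,"dz":0,"ax":0,"ay":0,"az":0},{"claw":-1,"dx":0.57,"dy":-1,"dz":0,"ax":0,"ay":0,"az":0},{"claw":-1,"dx":0.57,"dy":-1,"dz":0,"ax":0,"ay":0,"az":0},{"claw":-1,"dx":0.57,"dy":-1,"dz":0,"ax":0,"ay":0,"az":0},{"claw":-1,"dx":0.57,"dy":-1,"dz":0,"ax":0,"ay":0,"az":0},{"claw":-1,"dx":0.57,"dy":-1,"dz":0,"ax":0,"ay":0,"az":0},{"claw":-1,"dx":0.57,"dy":-1,"dz":0,"ax":0,"ay":0,"az":0},{"claw":-1,"dx":0.57,"dy":-1,"dz":0,"ax":0,"ay":0,"az":0}]'
python3 -m crank '[{"claw":-1,"dx":0.57,"dy":-1,"dz":0,"ax":0,"ay":0,"az":0},{"claw":-1,"dx":0.57,"dy":-1,"dz":0,"ax":0,"ay":0,"az":0},{"claw":-1,"dx":0.57,"dy":-1,"dz":0,"ax":0,"ay":0,"az":0},{"claw":-1,"dx":0.57,"dy":-1,"dz":0,"ax":0,"ay":0,"az":0},{"claw":-1,"dx":0.57,"dy":-1,"dz":0,"ax":0,"ay":0,"az":0},{"claw":-1,"dx":0.57,"dy":-1,"dz":0,"ax":0,"ay":0,"az":0},{"claw":-1,"dx":0.57,"dy":-1,"dz":0.5,"ax":0,"ay":0,"az":0},{"claw":-1,"dx":0.57,"dy":-1,"dz":1,"ax":0,"ay":0,"az":0}]'
```

```text
time: 1.43
ee_pos: [0.3884, -0.2072, 0.2498]
eef_rot: [1.0, 0.004, -0.0, 0.0]
ft_force: [0.9, -0.6, -0.2]
width: 0.0868
grip_force: 0.0
time: 2.1
ee_pos: [0.5238, 0.0316, 0.2096]
eef_rot: [1.0, 0.004, 0.003, -0.0]
ft_force: [1.3, -1.2, 1.2]
width: 0.087
grip_force: 0.0
```

```bash
python3 -m crank '[{"claw":-1,"dx":0.5,"dy":-0.9,"dz":0.5,"ax":0,"ay":0,"az":0},{"claw":-1,"dx":0.5,"dy":-0.9,"dz":1,"ax":0,"ay":0,"az":0},{"claw":-1,"dx":0,"dy":0,"dz":1,"ax":0,"ay":0,"az":0},{"claw":-1,"dx":0,"dy":0,"dz":1,"ax":0,"ay":0,"az":0},{"claw":-1,"dx":0,"dy":0,"dz":0.2,"ax":0,"ay":0,"az":0},{"claw":-1,"dx":0,"dy":0,"dz":0,"ax":0,"ay":0,"az":0}]'
python3 - <<'E'
from h import *
s=r.read_state();print(s['ee_pos'],Ro.from_quat(s['eef_rot']).as_matrix().round(4).tolist(),s['joint_positions'][6])
a=shot('top');b=shot('scene','s1.png')
o=np.hstack([cv2.resize(a['color'][150:310,200:350],None,fx=2.6,fy=2.6),cv2.resize(b['color'][170:330,290:440],None,fx=2.6,fy=2.6)])
cv2.imwrite('pics/c1.png',o[:,:,::-1])
E
```

```text
time: 2.6
ee_pos: [0.5492, 0.0823, 0.0957]
eef_rot: [1.0, 0.004, -0.002, 0.0]
ft_force: [0.1, -0.5, 0.5]
width: 0.0871
grip_force: 0.0
[0.54916455 0.08233163 0.09573077] [[1.0, 0.0075, -0.0043], [0.0075, -1.0, -0.0003], [-0.0043, 0.0002, -1.0]] -1.98825353063293
```

View pics/c1.png

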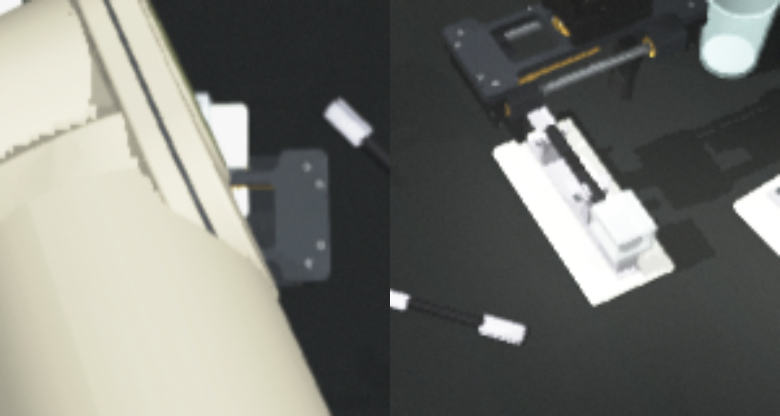

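The crop shows the gripper straddling the handle (scene crop around (560,130)), finger clear on each side. Descending to grasp.

```bash
python3 -m crank '[{"claw":-1,"dx":0.23,"dy":-0.16,"dz":0.6,"ax":0,"ay":0,"az":0},{"claw":-1,"dx":0,"dy":0,"dz":0.7,"ax":0,"ay":0,"az":0},{"claw":-1,"dx":0,"dy":0,"dz":0.49,"ax":0,"ay":0,"az":0},{"claw":-1,"dx":0,"dy":0,"dz":0,"ax":0,"ay":0,"az":0},{"claw":-1,"dx":0,"dy":0,"dz":0,"ax":0,"ay":0,"az":0}]'; python3 -m crank '[{"claw":0.2,"dx":0,"dy":0,"dz":0,"ax":0,"ay":0,"az":0},{"claw":0.5,"dx":0,"dy":0,"dz":0,"ax":0,"ay":0,"az":0},{"claw":0.65,"dx":0,"dy":0,"dz":0,"ax":0,"ay":0,"az":0},{"claw":0.65,"dx":0,"dy":0,"dz":0,"ax":0,"ay":0,"az":0}]' 5
```

```text
time: 3.12
ee_pos: [0.5584, 0.0874, 0.0455]
eef_rot: [1.0, 0.003, 0.001, 0.0]
ft_force: [0.0, 0.1, 0.4]
width: 0.0867
grip_force: 0.0
time: 3.45
ee_pos: [0.5581, 0.0876, 0.0448]
eef_rot: [1.0, 0.004, 0.001, 0.0]
ft_force: [-0.7, 0.8, 1.1]
width: 0.0683
grip_force: 0.0
```

```bash
python3 -m crank '[{"claw":1,"dx":-0.05,"dy":0,"dz":0.08,"ax":0,"ay":0,"az":0},{"claw":1,"dx":0,"dy":0,"dz":0,"ax":0,"ay":0,"az":0},{"claw":1,"dx":0,"dy":0,"dz":0,"ax":0,"ay":0,"az":0},{"claw":1,"dx":0,"dy":0,"dz":0,"ax":0,"ay":0,"az":0},{"claw":1,"dx":0,"dy":0,"dz":0,"ax":0,"ay":0,"az":0},{"claw":1,"dx":0,"dy":0,"dz":0,"ax":0,"ay":0,"az":0}]' 5;python3 -m crank '[{"claw":1,"dx":0,"dy":0,"dz":0,"ax":0,"ay":0,"az":0},{"claw":1,"dx":0,"dy":0,"dz":0,"ax":0,"ay":0,"az":0},{"claw":1,"dx":0,"dy":0,"dz":0,"ax":0,"ay":0,"az":0},{"claw":1,"dx":0,"dy":0,"dz":0,"ax":0,"ay":0,"az":0}]' 5
```

```text
time: 3.95
ee_pos: [0.5561, 0.0876, 0.0415]
eef_rot: [1.0, 0.004, 0.0, 0.0]
ft_force: [0.9, -0.2, -0.4]
width: 0.0286
grip_force: 0.0
time: 4.28
ee_pos: [0.5561, 0.0876, 0.0415]
eef_rot: [1.0, 0.004, 0.0, 0.0]
ft_force: [0.2, -0.6, 0.5]
width: 0.0039
grip_force: 0.0
```

Run:
```python
from h import *
s=r.read_state();print(s['width'],s['grip_force'],s['ee_pos'],s['time'])
b=shot('scene');a=shot('top')
p=proj(b,s['ee_pos']);print(p,proj(a,s['ee_pos']), [proj(b,[x,.087,.05]) for x in(.512,.603)])
o=np.hstack([cv2.resize(b['color'][190:290,310:410],None,fx=4,fy=4,interpolation=2),cv2.resize(a['color'][170:270,220:320],None,fx=4,fy=4,interpolation=2)])
cv2.imwrite('pics/c2.png',o[:,:,::-1])
```

```text
0.0039020409492432065 0.0 [0.55608698 0.08757411 0.04147633] 4.2833
[359.31325491 234.42755596] [272.94255228 242.96847912] [array([349.58224608, 218.17755344]), array([370.08052674, 247.75899161])]
```

View pics/c2.png

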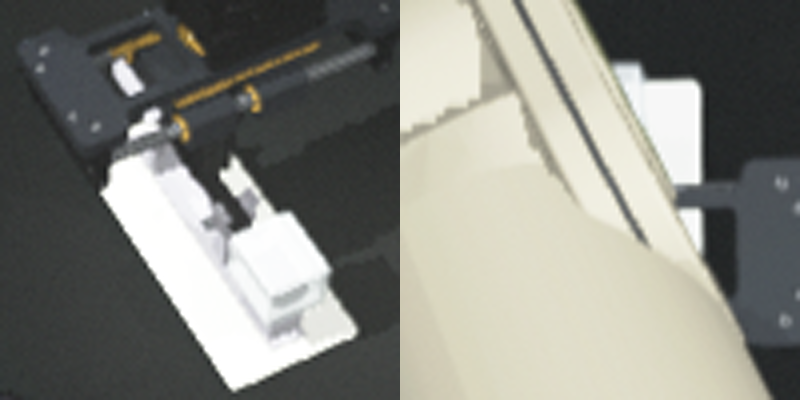

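```bash
python3 -m crank '[{"claw":1,"dx":0,"dy":0,"dz":0,"ax":0,"ay":0,"az":0},{"claw":1,"dx":0,"dy":0,"dz":0,"ax":0,"ay":0,"az":0},{"claw":1,"dx":0,"dy":0,"dz":0,"ax":0,"ay":0,"az":0}]' 15
```

```text
time: 4.63
ee_pos: [0.5561, 0.0876, 0.0415]
eef_rot: [1.0, 0.004, 0.0, 0.0]
ft_force: [0.0, 0.4, -0.8]
width: 0.0007
grip_force: 0.0
```

Run:
```python
from h import *
import pickle
d=pickle.load(open('c0.pkl','rb'))
s=r.read_state()
b=shot('scene');K=7.5
o=[]
for im in(b['color'],d['scene']['color']):
    x=cv2.resize(im[200:280,325:378],None,fx=K,fy=K,interpolation=2)
    for i,P in enumerate([[.556,.0876,.0305],[.556,.0876,.0415],[.556,.0876,.1],[.512,.087,.05],[.603,.0875,.05],[.483,.127,.01]]):
        p=proj(b,P);cv2.circle(x,tuple(((p-[325,200]+.0)*K).astype(int)),3,[(255,0,0),(0,255,0),(0,0,255),(255,255,0),(255,255,0),(255,0,255)][i],-1)
    o.append(x)
cv2.imwrite('pics/c3.png',np.hstack(o)[:,:,::-1])
```

```text
(no output)
```

View pics/c3.png

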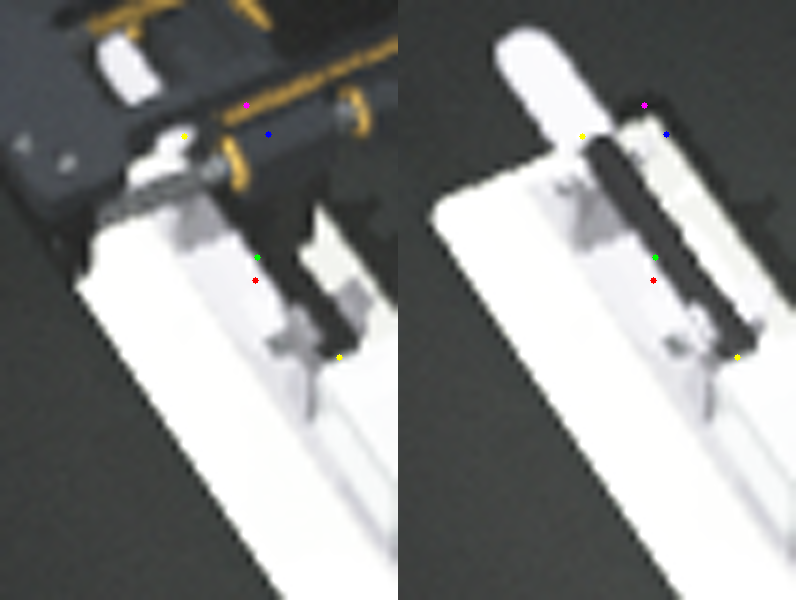

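Run:
```python
from h import *
import pickle
d=pickle.load(open('c0.pkl','rb'))
b=shot('scene');D=np.abs(b['color'].astype(int)-d['scene']['color']).max(2)
for v in range(214,246): print(v,''.join('#' if x>70 else '+' if x>30 else '.' for x in D[v,340:385]), ''.join('D' if x<90 else '.' for x in b['color'][v,340:385].mean(1)))
```

```text
214 ..###########..+####++........++##+.......... DDDDDDDDDDDDDDDD....DDDDDDDDDD....DDDDDDDDDDD
215 ..+##########++####+..........++##+.......... DDDDDDDDDDDDDDD...DDDDDDDDDDDD.....DDDDDDDDDD
216 ...+##########.+####..+..........#+.......... DDDDDDDDD..DDDDDDDDDDDDDDDDDDDDDD..DDDDDDDDDD
217 ....####++###########..+........+#........... DDDDDD.....DDDDDDDDDDDDDDDDDDDDDD.DDDDDDDDDDD
218 ....+#+......+#######+....................... DDDDDD.....DDDD.DDDDDDDDDDDDDDDDDDDDDDDDDDDDD
219 ..............+#######....................... DDDDD......DDD...DDDDDDDDDDDDDDDDDDDDDDDDDDDD
220 .............++++######...................... DDDD......DDD....DDDDDDDDDDDDDDDDDDDDDDDDDDDD
221 .+.......+...###########..................... D..........D......DDDDDDDDDDDDDDDDDDDDDDDDDDD
222 +#+......+++###+########+.................... DD................DDDDDDDDDDDDDDDDDDDDDDDDDDD
223 ##+...#####.#++.#+#######+................... DD.............D..DDDDDDDDDDDDDDDDDDDDDDDDDDD
224 ##++#####+#+....##########................... DD..........DDDD..DDDDDDDDDDDDDDDDDDDDDDDDDDD
225 ######++++++....+++########.............
[... 1271 characters left out ...]
.....DDDDDD........DDDDDDDDD
239 ............................+#####+.......... .......................DDDDD.........DDDDDDDD
240 ......................++++...+####+.......... .........................DDDDD........DDDDDDD
241 ......................+++#+...####........... ..........................DDDD........DDDDDDD
242 .......................++++....#++........... ...........................DDDD........DD.DDD
243 .......................##+++................. ...........................DDDDD............D
244 ......................+##+++.....+........... ............................DDDD............D
245 .......................###................... ............................DDDDD............
```

```bash
python3 -m crank '[{"claw":1,"dx":0,"dy":0,"dz":-0.7,"ax":0,"ay":0,"az":0},{"claw":1,"dx":0,"dy":0.2,"dz":-0.7,"ax":0,"ay":0,"az":0},{"claw":1,"dx":0,"dy":0.9,"dz":0,"ax":0,"ay":0,"az":0},{"claw":1,"dx":0,"dy":0,"dz":0,"ax":0,"ay":0,"az":0},{"claw":1,"dx":0,"dy":0,"dz":0,"ax":0,"ay":0,"az":0}]'
python3 - <<'E'
from h import *
s=r.read_state();p=np.array(s['ee_pos']);print(p)
b=shot('scene');K=7.5
x=cv2.resize(b['color'][190:270,320:400],None,fx=K,fy=K,interpolation=2)
for q,c in((p,(0,255,0)),(p-[0,0,.011],(255,0,0))):
    w=proj(b,q);print(w);cv2.circle(x,tuple(((w-[320,190])*K).astype(int)),3,c,-1)
cv2.imwrite('pics/c4.png',x[:,:,::-1])
E
```

```text
time: 5.15
ee_pos: [0.5566, 0.0528, 0.0835]
eef_rot: [1.0, 0.002, 0.0, 0.0]
ft_force: [0.0, 0.5, -0.4]
width: 0.0005
grip_force: 0.0
[0.55655078 0.05276676 0.08354181]
[346.27135284 228.79195739]
[346.08453689 231.89830984]
```

View pics/c4.png

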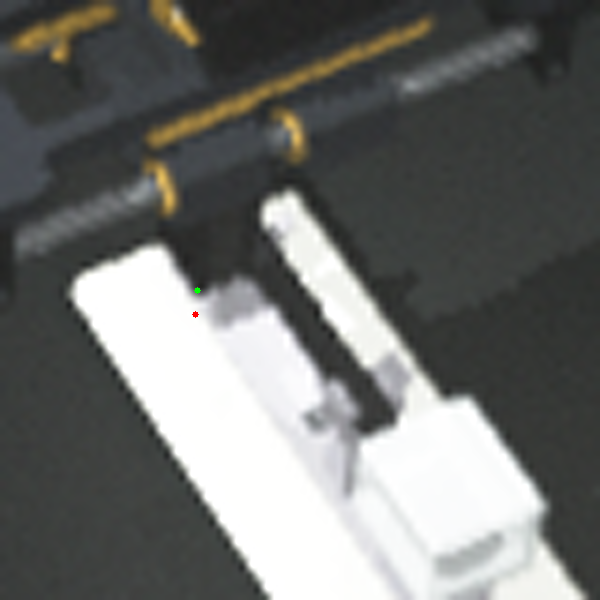

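The crop shows the shut fingers end at about (205,285), roughly 4 px above the predicted tip (195,315). The fingers seem to sit higher than reported, so I'll check by gently touching the base plate.

```bash
python3 -m crank '[{"claw":1,"dx":0,"dy":0,"dz":0.5,"ax":0,"ay":0,"az":0},{"claw":1,"dx":0,"dy":0,"dz":0.5,"ax":0,"ay":0,"az":0},{"claw":1,"dx":0,"dy":0,"dz":0.4,"ax":0,"ay":0,"az":0},{"claw":1,"dx":0,"dy":0,"dz":0,"ax":0,"ay":0,"az":0}]'
python3 - <<'E'
from h import *
s=r.read_state();p=np.array(s['ee_pos']);print(p)
b=shot('scene')
print(proj(b,p-[0,0,.011]))
for v in range(222,250): print(v,''.join('D' if x<90 else '.' for x in b['color'][v,330:370].mean(1)))
E
```

```text
time: 5.53
ee_pos: [0.5544, 0.0551, 0.0388]
eef_rot: [1.0, 0.004, -0.002, -0.0]
ft_force: [0.0, -0.8, 0.1]
width: 0.0003
grip_force: 0.0
[0.55443044 0.05508532 0.03881203]
[345.81423756 242.96094868]
222 DDDDDDDDDD..DDDDDDDDDDDDDD....DDDDDDDDDD
223 DDDDDDDDDDDDDDDDDDDDDDDDDDDD..DDDDDDDDDD
224 DDDD....DDDDDDDDDDDDDDDDDDDDDDDDD...DDDD
225 DD.......D..DDDDDDDDDDDDDDDDDDD......DDD
226 .............DDDDDDDDDDDDDDDDD........DD
227 .............DDDDDDDDDDDDDDDDD........DD
228 .............DDDDDDDDDDDDDDDDDD........D
229 ..............DDDDDDDDDDDDDDDDD.........
230 ..............DDDDDDDDDD...DDDDD........
231 .............DDDDDDDDDDD....DDDDD.......
232 ............DDDDDDDDDDDD....DDDDD.......
233 .D..........DDDDDDDDDDD......DDDDD......
234 DD..........DDDDDDDDDDD......DDDDDD.....
235 DDD..........DDDDDDDDDD.......DDDDD.....
236 DDDD..........DDDDDDDDD.......DDDDDD....
237 DDDD..........DDDDDDDDD........DDDDDD...
238 DDDDD..........DDDDDD...........DDDDDD..
239 DDDDDD..........DD...............DDDDD..
240 DDDDDD...........................D.DDDDD
241 DDDDDDD.............................DDDD
242 DDDDDDDD.............................DDD
243 DDDDDDDD.............................DDD
244 DDDDDDDDD.............................DD
245 DDDDDDDDDD............................DD
246 DDDDDDDDDD...........................DDD
247 DDDDDDDDDDD...........................DD
248 DDDDDDDDDDD.............................
249 DDDDDDDDDDDD............................
```

```bash
python3 -m crank '[{"claw":1,"dx":0,"dy":0,"dz":0.4,"ax":0,"ay":0,"az":0},{"claw":1,"dx":0,"dy":0,"dz":0,"ax":0,"ay":0,"az":0},{"claw":1,"dx":0,"dy":0,"dz":0,"ax":0,"ay":0,"az":0}]'; python3 -m crank '[{"claw":1,"dx":0,"dy":0,"dz":0.2,"ax":0,"ay":0,"az":0},{"claw":1,"dx":0,"dy":0,"dz":0,"ax":0,"ay":0,"az":0}]'
```

```text
time: 5.83
ee_pos: [0.5561, 0.0547, 0.0292]
eef_rot: [1.0, 0.004, -0.0, -0.0]
ft_force: [-0.3, 0.4, 0.5]
width: 0.0004
grip_force: 0.0
time: 6.0
ee_pos: [0.5561, 0.0545, 0.0229]
eef_rot: [1.0, 0.004, -0.0, 0.0]
ft_force: [-0.1, -0.6, 0.7]
width: 0.0005
grip_force: 0.0
```

```bash
python3 -m crank '[{"claw":1,"dx":0,"dy":0,"dz":0.1,"ax":0,"ay":0,"az":0},{"claw":1,"dx":0,"dy":0,"dz":0,"ax":0,"ay":0,"az":0}]'
python3 - <<'E'
from h import *
s=r.read_state();p=np.array(s['ee_pos']);print(p,s['ft_force'])
b=shot('scene')
print(proj(b,p-[0,0,.011]))
for v in range(228,254): print(v,''.join('D' if x<90 else '.' for x in b['color'][v,330:370].mean(1)))
E
```

```text
time: 6.17
ee_pos: [0.5562, 0.0545, 0.0201]
eef_rot: [1.0, 0.004, -0.0, 0.0]
ft_force: [-0.8, -0.2, 0.0]
width: 0.0005
grip_force: 0.0
[0.55616603 0.05452047 0.0201294 ] [-0.75799199 -0.19310787  0.03674404]
[345.667335  248.4791422]
228 DDDDDDDDDD..DDDDDDDDDDDDD.D...DDDDDDDDDD
229 DDD....DDDDDDDDDDDDDDDDDDDDD..DDDDDD....
230 D.......DDDDDDDDDDDDDDDDDDDDDDDDD.......
231 D.......D...DDDDDDDDDDDDD...DDDDD.......
232 D...........DDDDDDDDDDDDD...DDDDD.......
233 DD...........DDDDDDDDDDDD....DDDDD......
234 DD...........DDDDDDDDDDD.....DDDDDD.....
235 DDD..........DDDDDDDDDDD......DDDDD.....
236 DD...........DDDDDDDDDDD......DDDDDD....
237 .............DDDDDDDDDDD.......DDDDDD...
238 ....DD......DDDDDDDDDDD.........DDDDDD..
239 .DDDDD......DDDDDDDDDDD..........DDDDDD.
240 DDDDDD.......DDDDDDDDDD............DDDDD
241 DDDDDDD......DDDDDDDDDD.............DDDD
242 DDDDDDDD......DDDDDDDDD..............DDD
243 DDDDDDDD.......DDDDDDDD..............DDD
244 DDDDDDDDD......DDDDD..................DD
245 DDDDDDDDDD......D.....................DD
246 DDDDDDDDDD...........................DDD
247 DDDDDDDDDDD...........................DD
248 DDDDDDDDDDD.............................
249 DDDDDDDDDDDD............................
250 DDDDDDDDDDDDD...........................
251 DDDDDDDDDDDDD...........................
252 DDDDDDDDDDDDDD..........................
253 DDDDDDDDDDDDDDD.........................
```

```bash
python3 -m crank '[{"claw":1,"dx":0,"dy":0,"dz":0.4,"ax":0,"ay":0,"az":0},{"claw":1,"dx":0,"dy":0,"dz":0,"ax":0,"ay":0,"az":0}]'; python3 -m crank '[{"claw":1,"dx":0,"dy":0,"dz":0.13,"ax":0,"ay":0,"az":0},{"claw":1,"dx":0,"dy":0,"dz":0,"ax":0,"ay":0,"az":0}]';python3 -m crank '[{"claw":1,"dx":0,"dy":0,"dz":0.08,"ax":0,"ay":0,"az":0},{"claw":1,"dx":0,"dy":0,"dz":0,"ax":0,"ay":0,"az":0}]'
```

```text
time: 6.38
ee_pos: [0.5553, 0.0542, 0.0066]
eef_rot: [1.0, 0.004, -0.001, 0.0]
ft_force: [-0.6, -0.7, -0.8]
width: 0.0008
grip_force: 0.0
time: 6.55
ee_pos: [0.5558, 0.0545, 0.0037]
eef_rot: [1.0, 0.004, -0.001, 0.0]
ft_force: [-0.6, -0.9, -0.2]
width: 0.0004
grip_force: 0.0
time: 6.72
ee_pos: [0.5562, 0.0546, 0.0019]
eef_rot: [1.0, 0.004, -0.0, 0.0]
ft_force: [0.2, 0.3, -0.0]
width: 0.0005
grip_force: 0.0
```

The fingers read about 27 mm lower than they really are: no plate contact at a tip reading below the plate, and the image offset agrees. I'll correct for that and grasp with the reading at about z 0.014.

```bash
python3 -m crank '[{"claw":1,"dx":0,"dy":0,"dz":-0.8,"ax":0,"ay":0,"az":0},{"claw":0.5,"dx":0,"dy":0,"dz":-0.8,"ax":0,"ay":0,"az":0},{"claw":0,"dx":0,"dy":-0.5,"dz":-0.4,"ax":0,"ay":0,"az":0},{"claw":-0.2,"dx":0,"dy":-0.6,"dz":0,"ax":0,"ay":0,"az":0},{"claw":-0.2,"dx":0,"dy":0,"dz":0,"ax":0,"ay":0,"az":0},{"claw":-0.2,"dx":0,"dy":0,"dz":0,"ax":0,"ay":0,"az":0},{"claw":-0.2,"dx":0,"dy":0,"dz":0,"ax":0,"ay":0,"az":0},{"claw":-0.2,"dx":0,"dy":0,"dz":0,"ax":0,"ay":0,"az":0}]' 10
```

```text
time: 7.38
ee_pos: [0.5559, 0.087, 0.0617]
eef_rot: [1.0, 0.003, -0.0, 0.0]
ft_force: [0.9, 0.5, 1.0]
width: 0.0391
grip_force: 0.0
```

```bash
python3 - <<'E'
from h import *
s=r.read_state();p=np.array(s['ee_pos']);print(p,s['width'])
E
python3 -m crank '[{"claw":-0.2,"dx":0,"dy":0,"dz":0.6,"ax":0,"ay":0,"az":0},{"claw":-0.2,"dx":0,"dy":0,"dz":0.6,"ax":0,"ay":0,"az":0},{"claw":-0.2,"dx":0,"dy":0,"dz":0.3,"ax":0,"ay":0,"az":0},{"claw":-0.2,"dx":0,"dy":0,"dz":0,"ax":0,"ay":0,"az":0},{"claw":-0.2,"dx":0,"dy":0,"dz":0,"ax":0,"ay":0,"az":0}]'
```

```text
[0.55586543 0.08699458 0.06170366] 0.03912885681369178
time: 7.8
ee_pos: [0.5559, 0.0874, 0.017]
eef_rot: [1.0, 0.004, -0.0, -0.0]
ft_force: [-0.3, -0.6, 0.4]
width: 0.0518
grip_force: 0.0
```

```bash
python3 -m crank '[{"claw":0.4,"dx":0,"dy":0,"dz":0.1,"ax":0,"ay":0,"az":0},{"claw":1,"dx":0,"dy":0,"dz":0,"ax":0,"ay":0,"az":0},{"claw":1,"dx":0,"dy":0,"dz":0,"ax":0,"ay":0,"az":0},{"claw":1,"dx":0,"dy":0,"dz":0,"ax":0,"ay":0,"az":0},{"claw":1,"dx":0,"dy":0,"dz":0,"ax":0,"ay":0,"az":0},{"claw":1,"dx":0,"dy":0,"dz":0,"ax":0,"ay":0,"az":0},{"claw":1,"dx":0,"dy":0,"dz":0,"ax":0,"ay":0,"az":0},{"claw":1,"dx":0,"dy":0,"dz":0,"ax":0,"ay":0,"az":0}]' 10; python3 -m crank '[{"claw":1,"dx":0,"dy":0,"dz":0,"ax":0,"ay":0,"az":0},{"claw":1,"dx":0,"dy":0,"dz":0,"ax":0,"ay":0,"az":0}]' 10
```

```text
time: 8.47
ee_pos: [0.5561, 0.0878, 0.0143]
eef_rot: [1.0, 0.004, 0.0, -0.0]
ft_force: [-0.3, 0.9, -0.5]
width: 0.0116
grip_force: 10.0
time: 8.63
ee_pos: [0.5561, 0.0878, 0.0143]
eef_rot: [1.0, 0.004, 0.0, -0.0]
ft_force: [-0.1, 1.0, 1.2]
width: 0.0115
grip_force: 10.0
```

```bash
python3 -m crank '[{"claw":1,"dx":0,"dy":0,"dz":0,"ax":0,"ay":0,"az":0},{"claw":1,"dx":0,"dy":0,"dz":0,"ax":0,"ay":0,"az":0},{"claw":1,"dx":0,"dy":0,"dz":-0.17,"ax":0,"ay":-0.5,"az":0},{"claw":1,"dx":0,"dy":0,"dz":0,"ax":0,"ay":0,"az":0}]' 45;  python3 -m crank '[{"claw":1,"dx":0,"dy":0,"dz":-0.17,"ax":0,"ay":-0.5,"az":0},{"claw":1,"dx":0,"dy":0,"dz":0,"ax":0,"ay":0,"az":0}]'
```

```text
time: 8.97
ee_pos: [0.5563, 0.0879, 0.0194]
eef_rot: [1.0, 0.004, -0.027, -0.0]
ft_force: [-1.9, 0.7, 2.4]
width: 0.0107
grip_force: 45.0
time: 9.13
ee_pos: [0.5554, 0.0878, 0.0243]
eef_rot: [0.999, 0.004, -0.055, 0.0]
ft_force: [-8.2, 2.3, 7.1]
width: 0.0107
grip_force: 45.0
```

```bash
python3 -m crank '[{"claw":1,"dx":-0.03,"dy":0,"dz":-0.17,"ax":0,"ay":-0.5,"az":0},{"claw":1,"dx":0,"dy":0,"dz":0,"ax":0,"ay":0,"az":0}]';  python3 -m crank '[{"claw":1,"dx":0,"dy":0,"dz":-0.17,"ax":0,"ay":-0.5,"az":0},{"claw":1,"dx":0,"dy":0,"dz":0,"ax":0,"ay":0,"az":0}]'
```

```text
time: 9.3
ee_pos: [0.5542, 0.0878, 0.0292]
eef_rot: [0.997, 0.004, -0.081, 0.0]
ft_force: [-10.5, 1.7, 3.6]
width: 0.011
grip_force: 45.0
time: 9.47
ee_pos: [0.5533, 0.0875, 0.0339]
eef_rot: [0.994, 0.004, -0.109, 0.001]
ft_force: [-17.3, 0.4, 3.7]
width: 0.011
grip_force: 45.0
```

```bash
python3 -m crank '[{"claw":1,"dx":-0.1,"dy":0,"dz":0,"ax":0,"ay":0,"az":0},{"claw":1,"dx":-0.05,"dy":0,"dz":0,"ax":0,"ay":0,"az":0},{"claw":1,"dx":0,"dy":0,"dz":0,"ax":0,"ay":0,"az":0}]'
```

```text
time: 9.72
ee_pos: [0.5527, 0.0872, 0.0355]
eef_rot: [0.995, 0.004, -0.104, 0.001]
ft_force: [-0.4, -0.7, -0.3]
width: 0.0108
grip_force: 45.0
```

```bash
python3 -m crank '[{"claw":1,"dx":-0.06,"dy":0,"dz":-0.18,"ax":0,"ay":-0.5,"az":0},{"claw":1,"dx":-0.06,"dy":0,"dz":-0.18,"ax":0,"ay":-0.5,"az":0},{"claw":1,"dx":0,"dy":0,"dz":0,"ax":0,"ay":0,"az":0}]'
```

```text
time: 9.97
ee_pos: [0.5521, 0.087, 0.0471]
eef_rot: [0.988, 0.003, -0.157, 0.001]
ft_force: [-5.0, -0.7, 2.1]
width: 0.0104
grip_force: 45.0
```

```bash
python3 -m crank '[{"claw":1,"dx":-0.2,"dy":0,"dz":0,"ax":0,"ay":0,"az":0},{"claw":1,"dx":-0.2,"dy":0,"dz":0,"ax":0,"ay":0,"az":0},{"claw":1,"dx":0,"dy":0,"dz":0,"ax":0,"ay":0,"az":0}]'
python3 - <<'E'
from h import *
b=shot('scene')
x=cv2.resize(b['color'][180:270,320:400],None,fx=6.6,fy=6.6,interpolation=2)
cv2.imwrite('pics/c5.png',x[:,:,::-1])
E
```

```text
time: 10.22
ee_pos: [0.539, 0.0876, 0.051]
eef_rot: [0.988, 0.004, -0.156, 0.001]
ft_force: [-1.0, -1.0, -1.3]
width: 0.0106
grip_force: 45.0
```

View pics/c5.png

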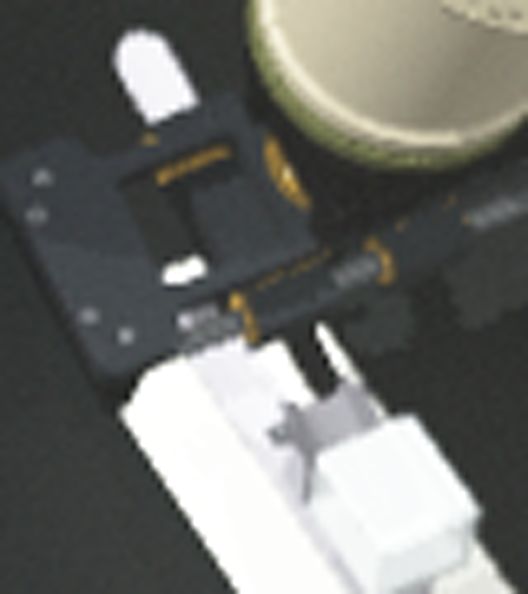

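The crop shows the handle out of the clip, held with the blade end raised at (155,75), and the forces are low. I'll pull it out, level it and lift it.

```bash
python3 -m crank '[{"claw":1,"dx":-0.5,"dy":0,"dz":0,"ax":0,"ay":0,"az":0},{"claw":1,"dx":-0.5,"dy":0,"dz":0,"ax":0,"ay":0,"az":0},{"claw":1,"dx":-0.6,"dy":0,"dz":0,"ax":0,"ay":0,"az":0},{"claw":1,"dx":0,"dy":0,"dz":0,"ax":0,"ay":0,"az":0}]'; python3 -m crank '[{"claw":1,"dx":-0.5,"dy":0,"dz":-0.5,"ax":0,"ay":0,"az":0},{"claw":1,"dx":0,"dy":0,"dz":-1,"ax":0,"ay":0,"az":0},{"claw":1,"dx":0,"dy":0,"dz":-1,"ax":0,"ay":1,"az":0},{"claw":1,"dx":0,"dy":0,"dz":-1,"ax":0,"ay":1,"az":0},{"claw":1,"dx":0,"dy":0,"dz":-0.5,"ax":0,"ay":1,"az":0},{"claw":1,"dx":0,"dy":0,"dz":0,"ax":0,"ay":0,"az":0}]'
```

```text
time: 10.6
ee_pos: [0.4925, 0.0873, 0.0664]
eef_rot: [0.988, 0.004, -0.156, 0.001]
ft_force: [1.2, 1.1, 0.7]
width: 0.0103
grip_force: 45.0
time: 11.1
ee_pos: [0.5121, 0.0886, 0.1909]
eef_rot: [1.0, 0.005, 0.008, 0.002]
ft_force: [0.4, 0.4, -0.5]
width: 0.0104
grip_force: 45.0
```

```bash
for i in 1; do python3 -m crank '[{"claw":1,"dx":0,"dy":0,"dz":0,"ax":0,"ay":0,"az":-1},{"claw":1,"dx":0,"dy":0,"dz":0,"ax":0,"ay":0,"az":-1},{"claw":1,"dx":0,"dy":0,"dz":0,"ax":0,"ay":0,"az":-1},{"claw":1,"dx":0,"dy":0,"dz":0,"ax":0,"ay":0,"az":-1},{"claw":1,"dx":0,"dy":0,"dz":0,"ax":0,"ay":0,"az":-1},{"claw":1,"dx":0,"dy":0,"dz":0,"ax":0,"ay":0,"az":-1},{"claw":1,"dx":0,"dy":0,"dz":0,"ax":0,"ay":0,"az":-1},{"claw":1,"dx":0,"dy":0,"dz":0,"ax":0,"ay":0,"az":-1}]'; done
python3 -m crank '[{"claw":1,"dx":0,"dy":0,"dz":0,"ax":0,"ay":0,"az":-1},{"claw":1,"dx":0,"dy":0,"dz":0,"ax":0,"ay":0,"az":-1},{"claw":1,"dx":0,"dy":0,"dz":0,"ax":0,"ay":0,"az":-1},{"claw":1,"dx":0,"dy":0,"dz":0,"ax":0,"ay":0,"az":-1},{"claw":1,"dx":0,"dy":0,"dz":0,"ax":0,"ay":0,"az":-1},{"claw":1,"dx":0,"dy":0,"dz":0,"ax":0,"ay":0,"az":-1},{"claw":1,"dx":0,"dy":0,"dz":0,"ax":0,"ay":0,"az":-1},{"claw":1,"dx":0,"dy":0,"dz":0,"ax":0,"ay":0,"az":-1}]'
python3 -m crank '[{"claw":1,"dx":0,"dy":0,"dz":0,"ax":0,"ay":0,"az":-1},{"claw":1,"dx":0,"dy":0,"dz":0,"ax":0,"ay":0,"az":-1},{"claw":1,"dx":0,"dy":0,"dz":0,"ax":0,"ay":0,"az":-1},{"claw":1,"dx":0,"dy":0,"dz":0,"ax":0,"ay":0,"az":-1},{"claw":1,"dx":0,"dy":0,"dz":0,"ax":0,"ay":0,"az":-1},{"claw":1,"dx":0,"dy":0,"dz":0,"ax":0,"ay":0,"az":-1},{"claw":1,"dx":0,"dy":0,"dz":0,"ax":0,"ay":0,"az":-1},{"claw":1,"dx":0,"dy":0,"dz":0,"ax":0,"ay":0,"az":-1}]'
python3 -m crank '[{"claw":1,"dx":0,"dy":0,"dz":0,"ax":0,"ay":0,"az":-1},{"claw":1,"dx":0,"dy":0,"dz":0,"ax":0,"ay":0,"az":-1},{"claw":1,"dx":0,"dy":0,"dz":0,"ax":0,"ay":0,"az":-1},{"claw":1,"dx":0,"dy":0,"dz":0,"ax":0,"ay":0,"az":-1},{"claw":1,"dx":0,"dy":0,"dz":0,"ax":0,"ay":0,"az":-1},{"claw":1,"dx":0,"dy":0,"dz":0,"ax":0,"ay":0,"az":-1},{"claw":1,"dx":0,"dy":0,"dz":0,"ax":0,"ay":0,"az":0}]' | head -3
python3 -c "
from h import *
s=r.read_state();print(s['joint_positions'].round(2) if hasattr(s['joint_positions'],'round') else s['joint_positions']);print(Ro.from_quat(s['eef_rot']).as_matrix().round(4))"
```

```text
time: 11.77
ee_pos: [0.511, 0.0869, 0.1847]
eef_rot: [0.911, 0.412, -0.001, -0.0]
ft_force: [1.0, 0.4, -0.4]
width: 0.0105
grip_force: 45.0
time: 12.43
ee_pos: [0.511, 0.0868, 0.1848]
eef_rot: [0.665, 0.747, -0.001, -0.001]
ft_force: [-0.4, 0.7, -1.3]
width: 0.0103
grip_force: 45.0
time: 13.1
ee_pos: [0.5111, 0.0868, 0.1849]
eef_rot: [0.303, 0.953, -0.0, -0.001]
ft_force: [0.1, 0.4, -0.2]
width: 0.0108
grip_force: 45.0
time: 13.68
ee_pos: [0.5111, 0.0868, 0.1849]
eef_rot: [-0.006, 1.0, 0.0, -0.001]
[ 0.79  0.32 -1.22  1.72  0.31  1.32  1.09]
[[-9.999e-01 -1.170e-02 -1.700e-03]
 [-1.170e-02  9.999e-01  7.000e-04]
 [ 1.600e-03  7.000e-04 -1.000e+00]]
```

Run:
```python
from h import *
s=r.read_state();p=np.array(s['ee_pos']);R=Ro.from_quat(s['eef_rot']).as_matrix()
cen=p-R[:,2]*.036+R[:,0]*.0016
for n in('scene','top'):
    c=shot(n)
    bl=proj(c,cen-R[:,0]*.095+[0,0,-.0045]); sc=proj(c,cen+R[:,0]*.095+[0,0,-.0045]); print(n,'blade',bl,'scoop',sc,'cen',proj(c,cen))
    for q in(bl,sc):
        u,v=q.astype(int)
        if not(25<u<615 and 15<v<465): continue
        g=c['color'][v-14:v+15,u-24:u+25].mean(2); print('at',u-24,v-14)
        for k,row in enumerate(g): print(v-14+k,''.join('#' if x>170 else '+' if x>110 else '.' for x in row))
```

```text
scene blade [377.27086717 197.61702163] scoop [329.64752941 135.92502109] cen [352.45114617 163.73517047]
at 353 183
183 ........+##########+.............................
184 .........###########+............................
185 .........############............................
186 ..........############...........................
187 ...........###########+..........................
188 ...........+###########+.........................
189 ............############+........................
190 .............############........................
191 ..............############.......................
192 ...............###########+......................
193 ...............############+.....................
194 ................############.....................
195 .................###########.....................
196 ..................#########+.....................
197 ..................+########+.....................
198 ...................+######+......................
199 .....................+##+........................
200 .................................................
201 .......
[... 4717 characters left out ...]
29 #################################################
330 #################################################
331 #################################################
332 #################################################
333 #################################################
334 #################################################
335 #################################################
336 #################################################
337 #################################################
338 #################################################
339 #################################################
340 #################################################
341 #################################################
```

```bash
cat > plane.py <<'E'
from h import *
def onplane(c,u,v,y0,sl,x0):
    K,R,t=map(np.array,(c['mtx'],c['R'],c['t'])); d=R.T@np.linalg.inv(K)@np.array([u,v,1.]); o=-R.T@t
    k=(y0+sl*(o[0]-x0)-o[1])/(d[1]-sl*d[0]); return o+k*d
def mids(c,rows,lo,hi,bright,th):
    g=c['color'].astype(float).mean(2); out=[]
    for v in rows:
        s=g[v,lo:hi]; m=(s>th) if bright else (s<th); 
        n,lab,st,_=cv2.connectedComponentsWithStats(m[None].astype(np.uint8)); 
        if n<2: continue
        i=1+st[1:,4].argmax(); out.append((lo+st[i,0]+st[i,2]/2,v+.5,st[i,2]))
    return out
E
python3 - <<'E'
from plane import *
import pickle
c0=pickle.load(open('c0.pkl','rb'))['scene']
H=mids(c0,range(222,240),346,375,False,120)
P=np.array([onplane(c0,u,v,.0873,.0075,.557) for u,v,w in H]);print('handle seated',[h[2] for h in H],np.polyfit(P[:,0],P[:,2],1),P[:,2].mean(),P[:,0].min(),P[:,0].max())
# blade (starting, outer), z axis 45.5
B=mids(c0,range(207,214),335,360,True,120)
P=np.array([onplane(c0,u,v,.0873,.0075,.557) for u,v,w in B]);print('blade seated',[h[2] for h in B],np.polyfit(P[:,0],P[:,2],1),P[:,2].mean())
c=shot('scene')
B=mids(c,range(178,196),350,390,True,120);print([b[2] for b in B])
P=np.array([onplane(c,u,v,.0868,.0117,.511) for u,v,w in B]);print('blade now',np.polyfit(P[:,0],P[:,2],1),P[:,2].mean(),P[:,0].min(),P[:,0].max(),P.round(4)[::4])
print('tip',onplane(c,376.5,199.8,.0868,.0117,.511))
E
```

```text
handle seated [np.int32(11), np.int32(10), np.int32(9), np.int32(9), np.int32(8), np.int32(7), np.int32(7), np.int32(6), np.int32(6), np.int32(6), np.int32(5), np.int32(5), np.int32(6), np.int32(5), np.int32(5), np.int32(6), np.int32(6), np.int32(5)] [ 1.56407286 -0.8230754 ] 0.07563309588036901 0.547303726222042 0.5982424028712767
blade seated [np.int32(10), np.int32(10), np.int32(10), np.int32(11), np.int32(10), np.int32(10), np.int32(11)] [-0.1036447   0.10264771] 0.05198379383837844
[np.int32(3), np.int32(7), np.int32(10), np.int32(11), np.int32(12), np.int32(12), np.int32(12), np.int32(12), np.int32(13), np.int32(12), np.int32(12), np.int32(12), np.int32(13), np.int32(12), np.int32(12), np.int32(11)]
blade now [-0.17443799  0.31960898] 0.21853249661150959 0.564505217370689 0.598117344906608 [[0.5701 0.0875 0.2306]
 [0.5698 0.0875 0.219 ]
 [0.5795 0.0876 0.2171]
 [0.5906 0.0877 0.2168]]
tip [0.60296408 0.08787598 0.20818912]
```

Run:
```python
from plane import *
import pickle
c0=pickle.load(open('c0.pkl','rb'))['scene']
def edgefit(c,rows,lo,hi,bright,th,args):
    g=c['color'].astype(float).mean(2); M=[]
    for v in rows:
        s=g[v]; x=[k+(th-s[k])/(s[k+1]-s[k])+.5 for k in range(lo,hi) if (s[k]-th)*(s[k+1]-th)<0]
        if len(x)<2: print('skip',v,x); continue
        M.append((np.mean(x[:2]),v+.5))
    P=np.array([onplane(c,u,v,*args) for u,v in M]); return np.polyfit(P[:,0],P[:,2],1),P[:,2].mean(),P[[0,-1],0]
a=(.0873,.0075,.557)
print('handle',edgefit(c0,range(229,241),352,375,False,120,a))
print('blade0',edgefit(c0,range(204,214),332,362,True,120,a))
c=shot('scene')
print('now',edgefit(c,range(184,196),352,388,True,120,(.0868,.0117,.511)))
```

```text
handle (array([0.07508384, 0.01199199]), np.float64(0.05469292348638593), array([0.55046544, 0.5892574 ]))
blade0 (array([-0.31611678,  0.20730512]), np.float64(0.05380557337815182), array([0.47791363, 0.49846624]))
now (array([-0.05719544,  0.25018858]), np.float64(0.21681644583635387), array([0.56871251, 0.59767804]))
```

```bash
python3 -m crank '[{"claw":1,"dx":0.47,"dy":0.01,"dz":0.5,"ax":0,"ay":0,"az":0.04},{"claw":1,"dx":0,"dy":0,"dz":1,"ax":0,"ay":0,"az":0},{"claw":1,"dx":0,"dy":0,"dz":1,"ax":0,"ay":0,"az":0},{"claw":1,"dx":0,"dy":0,"dz":0,"ax":0,"ay":0.78,"az":0},{"claw":1,"dx":0,"dy":0,"dz":0,"ax":0,"ay":0.78,"az":0},{"claw":1,"dx":0,"dy":0,"dz":0,"ax":0,"ay":0.78,"az":0},{"claw":1,"dx":0,"dy":0,"dz":0,"ax":0,"ay":0,"az":0},{"claw":1,"dx":0,"dy":0,"dz":0,"ax":0,"ay":0,"az":0}]'
cat > plan.py <<'E'
from h import *
import sys
# report tilt/yaw and tool-frame shift (in 3cm units) to world TCP target
s=r.read_state();p=np.array(s['ee_pos']);R=Ro.from_quat(s['eef_rot']).as_matrix()
print('t',s['time'],'tcp',p.round(4),'tilt',np.degrees(np.arctan2(-R[0,2],-R[2,2])).round(2),'yaw',np.degrees(np.arctan2(-R[1,0],-R[0,0])).round(2),'roll',np.degrees(R[2,1]).round(2))
for a in sys.argv[1:]:
    q=np.array(eval(a)); print(a,'units',(R.T@(q-p)/.03).round(2)); p=q
E
python3 plan.py '(.5006-.006,.0872,.0651)' '(.5529,.0878,.0461)'
```

```text
time: 14.55
ee_pos: [0.4973, 0.0881, 0.1097]
eef_rot: [-0.001, 0.992, 0.0, -0.122]
ft_force: [-0.5, 0.5, -0.8]
width: 0.0105
grip_force: 45.0
t 14.55 tcp [0.4973 0.0881 0.1097] tilt 14.06 yaw 0.12 roll 0.07
(.5006-.006,.0872,.0651) units [-0.27 -0.03  1.47]
(.5529,.0878,.0461) units [-2.04  0.02  0.14]
```

```bash
python3 -m crank '[{"claw":1,"dx":-0.13,"dy":-0.02,"dz":0.7,"ax":0,"ay":0,"az":-0.04},{"claw":1,"dx":-0.14,"dy":-0.01,"dz":0.6,"ax":0,"ay":0,"az":0},{"claw":1,"dx":0,"dy":0,"dz":0,"ax":0,"ay":0,"az":0},{"claw":1,"dx":0,"dy":0,"dz":0,"ax":0,"ay":0,"az":0}]'
python3 plan.py '(.5006-.006,.0872,.0651)' '(.5529,.0878,.0461)'
python3 - <<'E'
from h import *
b=shot('scene')
x=cv2.resize(b['color'][170:260,320:400],None,fx=6.6,fy=6.6,interpolation=2)
cv2.imwrite('pics/c6.png',x[:,:,::-1])
E
```

```text
time: 14.88
ee_pos: [0.4947, 0.0865, 0.0712]
eef_rot: [-0.004, 0.993, -0.0, -0.122]
ft_force: [-0.2, 0.4, 0.6]
width: 0.0104
grip_force: 45.0
t 14.8833 tcp [0.4947 0.0865 0.0712] tilt 14.0 yaw 0.41 roll 0.01
(.5006-.006,.0872,.0651) units [-0.05  0.02  0.2 ]
(.5529,.0878,.0461) units [-2.04  0.01  0.14]
```

View pics/c6.png

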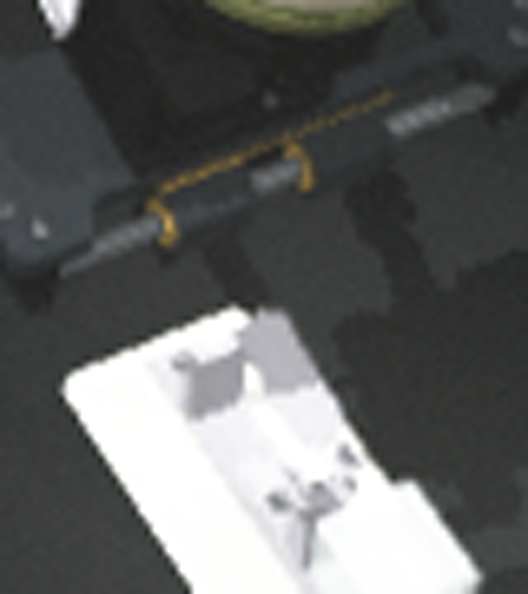

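The blade strip runs from (250,370) toward the clip at (315,480) and is lined up with it. Inserting now.

```bash
python3 -m crank '[{"claw":1,"dx":-0.2,"dy":0.02,"dz":0.15,"ax":0,"ay":0,"az":0},{"claw":1,"dx":-0.25,"dy":0,"dz":0.05,"ax":0,"ay":0,"az":0},{"claw":1,"dx":-0.25,"dy":0,"dz":0.02,"ax":0,"ay":0,"az":0},{"claw":1,"dx":0,"dy":0,"dz":0,"ax":0,"ay":0,"az":0}]'; python3 -m crank '[{"claw":1,"dx":-0.25,"dy":0,"dz":0.02,"ax":0,"ay":0,"az":0},{"claw":1,"dx":-0.25,"dy":0,"dz":0.02,"ax":0,"ay":0,"az":0},{"claw":1,"dx":0,"dy":0,"dz":0,"ax":0,"ay":0,"az":0}]'; python3 plan.py '(.5529,.0878,.0461)'
```

```text
time: 15.27
ee_pos: [0.5156, 0.0871, 0.059]
eef_rot: [-0.003, 0.993, 0.0, -0.122]
ft_force: [-0.4, 0.1, -1.2]
width: 0.011
grip_force: 45.0
time: 15.52
ee_pos: [0.5296, 0.0873, 0.054]
eef_rot: [-0.003, 0.993, 0.0, -0.122]
ft_force: [0.5, -0.1, -0.4]
width: 0.0106
grip_force: 45.0
t 15.5167 tcp [0.5296 0.0873 0.054 ] tilt 14.03 yaw 0.4 roll 0.07
(.5529,.0878,.0461) units [-0.82  0.01  0.07]
```

```bash
python3 -m crank '[{"claw":1,"dx":-0.25,"dy":0.01,"dz":0.02,"ax":0,"ay":0,"az":0},{"claw":1,"dx":-0.25,"dy":0,"dz":0.02,"ax":0,"ay":0,"az":0},{"claw":1,"dx":0,"dy":0,"dz":0,"ax":0,"ay":0,"az":0}]'; python3 -m crank '[{"claw":1,"dx":-0.2,"dy":0,"dz":0.02,"ax":0,"ay":0,"az":0},{"claw":1,"dx":0,"dy":0,"dz":0,"ax":0,"ay":0,"az":0}]'; python3 plan.py '(.5529,.0878,.0461)'
```

```text
time: 15.77
ee_pos: [0.5437, 0.0876, 0.0491]
eef_rot: [-0.003, 0.993, 0.0, -0.122]
ft_force: [1.3, -1.0, 0.0]
width: 0.011
grip_force: 45.0
time: 15.93
ee_pos: [0.5489, 0.0878, 0.0473]
eef_rot: [-0.004, 0.993, 0.0, -0.122]
ft_force: [-0.0, -0.9, -0.9]
width: 0.0108
grip_force: 45.0
t 15.9333 tcp [0.5489 0.0878 0.0473] tilt 14.04 yaw 0.42 roll 0.06
(.5529,.0878,.0461) units [-0.14  0.    0.01]
```

```bash
cat > low.py <<'E'
import numpy as np
L=.0935;dl=4
def tcp(th,tx,tz):
    t=np.radians(th);f=np.radians(th-dl)
    return np.array([tx-L*np.cos(t)+.0045*np.sin(t)-.0357*np.sin(f), tz+L*np.sin(t)+.0045*np.cos(t)-.0357*np.cos(f)])
p=np.array([.5489,.0473]);ph=14
for th,tx in zip((18,15,12,9,6,3,0),(.6455,.646,.6465,.647,.648,.649,.650)):
    q=tcp(th,tx,.0465-.001*(18-th)/18);d=q-p;c,s=np.cos(np.radians(ph)),np.sin(np.radians(ph))
    print(th,q.round(4),'dx',round((-c*d[0]+s*d[1])/.03,3),'dz',round((-s*d[0]-c*d[1])/.03,3),'ay',(th-dl-ph)/6)
    p=q;ph=th-dl
E
python3 low.py
```

```text
18 [0.5493 0.045 ] dx -0.032 dz 0.07 ay 0.0
15 [0.55   0.0398] dx -0.065 dz 0.162 ay -0.5
12 [0.551  0.0347] dx -0.065 dz 0.163 ay -0.5
9 [0.5522 0.0295] dx -0.065 dz 0.164 ay -0.5
6 [0.5542 0.0244] dx -0.081 dz 0.164 ay -0.5
3 [0.5565 0.0194] dx -0.081 dz 0.165 ay -0.5
0 [0.559  0.0144] dx -0.081 dz 0.167 ay -0.5
```

```bash
python3 -m crank '[{"claw":1,"dx":-0.065,"dy":0,"dz":0.16,"ax":0,"ay":-0.5,"az":0},{"claw":1,"dx":-0.065,"dy":0,"dz":0.16,"ax":0,"ay":-0.5,"az":0},{"claw":1,"dx":0,"dy":0,"dz":0,"ax":0,"ay":0,"az":0}]'; python3 -m crank '[{"claw":1,"dx":-0.065,"dy":0,"dz":0.165,"ax":0,"ay":-0.5,"az":0},{"claw":1,"dx":0,"dy":0,"dz":0,"ax":0,"ay":0,"az":0}]'; python3 plan.py '(.559,.0878,.0144)'
```

```text
time: 16.18
ee_pos: [0.5488, 0.0881, 0.0371]
eef_rot: [-0.004, 0.998, -0.0, -0.069]
ft_force: [-0.9, 0.0, -0.0]
width: 0.0108
grip_force: 45.0
time: 16.35
ee_pos: [0.5503, 0.0878, 0.0321]
eef_rot: [-0.004, 0.999, -0.0, -0.044]
ft_force: [0.0, 0.7, -0.9]
width: 0.0109
grip_force: 45.0
t 16.35 tcp [0.5503 0.0878 0.0321] tilt 5.04 yaw 0.46 roll 0.01
(.559,.0878,.0144) units [-0.34 -0.    0.56]
```

```bash
python3 -m crank '[{"claw":1,"dx":-0.065,"dy":0,"dz":0.165,"ax":0,"ay":-0.5,"az":0},{"claw":1,"dx":0,"dy":0,"dz":0,"ax":0,"ay":0,"az":0}]'; python3 -m crank '[{"claw":1,"dx":-0.065,"dy":0,"dz":0.12,"ax":0,"ay":-0.35,"az":0},{"claw":1,"dx":0,"dy":0,"dz":0,"ax":0,"ay":0,"az":0}]';python3 plan.py '(.559,.0878,.0144)'
```

```text
time: 16.52
ee_pos: [0.5525, 0.0878, 0.0272]
eef_rot: [-0.004, 1.0, 0.0, -0.018]
ft_force: [2.0, 0.6, -1.1]
width: 0.0107
grip_force: 45.0
time: 16.68
ee_pos: [0.5545, 0.0882, 0.0238]
eef_rot: [-0.004, 1.0, 0.0, 0.0]
ft_force: [0.9, 1.8, 0.2]
width: 0.0105
grip_force: 45.0
t 16.6833 tcp [0.5545 0.0882 0.0238] tilt -0.02 yaw 0.45 roll 0.05
(.559,.0878,.0144) units [-0.15 -0.02  0.31]
```

```bash
python3 -m crank '[{"claw":1,"dx":-0.03,"dy":0,"dz":0.1,"ax":0,"ay":-0.25,"az":0},{"claw":1,"dx":0,"dy":0,"dz":0,"ax":0,"ay":0,"az":0}]'; python3 -m crank '[{"claw":1,"dx":-0.03,"dy":0,"dz":0.08,"ax":0,"ay":-0.2,"az":0},{"claw":1,"dx":0,"dy":0,"dz":0,"ax":0,"ay":0,"az":0}]';python3 plan.py '(.559,.0878,.0144)'
```

```text
time: 16.85
ee_pos: [0.5558, 0.0885, 0.0212]
eef_rot: [-0.004, 1.0, 0.001, 0.013]
ft_force: [0.8, 1.1, 4.0]
width: 0.0104
grip_force: 45.0
time: 17.02
ee_pos: [0.5569, 0.0884, 0.0189]
eef_rot: [-0.004, 1.0, 0.001, 0.024]
ft_force: [-0.3, 1.1, 4.9]
width: 0.0105
grip_force: 45.0
t 17.0167 tcp [0.5569 0.0884 0.0189] tilt -2.73 yaw 0.44 roll 0.05
(.559,.0878,.0144) units [-0.06 -0.02  0.15]
```

```bash
python3 -m crank '[{"claw":1,"dx":-0.03,"dy":-0.01,"dz":0.08,"ax":0,"ay":-0.12,"az":0},{"claw":1,"dx":0,"dy":0,"dz":0,"ax":0,"ay":0,"az":0}]'; python3 -m crank '[{"claw":1,"dx":0,"dy":0,"dz":0.06,"ax":0,"ay":-0.08,"az":0},{"claw":1,"dx":0,"dy":0,"dz":0,"ax":0,"ay":0,"az":0}]';python3 plan.py '(.559,.0878,.0144)'
```

```text
time: 17.18
ee_pos: [0.5581, 0.0881, 0.0165]
eef_rot: [-0.004, 1.0, 0.001, 0.03]
ft_force: [3.2, 1.8, -1.1]
width: 0.0106
grip_force: 45.0
time: 17.35
ee_pos: [0.5586, 0.0881, 0.0148]
eef_rot: [-0.004, 0.999, 0.001, 0.035]
ft_force: [4.1, 2.5, 1.5]
width: 0.0105
grip_force: 45.0
t 17.35 tcp [0.5586 0.0881 0.0148] tilt -3.99 yaw 0.42 roll 0.09
(.559,.0878,.0144) units [-0.01 -0.01  0.01]
```

It snapped through (Fz went from 4.9 to -1). Seating it, then sliding it home.

```bash
python3 -m crank '[{"claw":1,"dx":0,"dy":-0.01,"dz":0.04,"ax":0,"ay":0,"az":0},{"claw":1,"dx":0,"dy":0,"dz":0,"ax":0,"ay":0,"az":0}]'; python3 -m crank '[{"claw":1,"dx":-0.05,"dy":0,"dz":0,"ax":0,"ay":0,"az":0},{"claw":1,"dx":0,"dy":0,"dz":0,"ax":0,"ay":0,"az":0}]'; python3 -m crank '[{"claw":1,"dx":-0.04,"dy":0,"dz":0,"ax":0,"ay":0,"az":0},{"claw":1,"dx":0,"dy":0,"dz":0,"ax":0,"ay":0,"az":0}]'; python3 plan.py
```

```text
time: 17.52
ee_pos: [0.5588, 0.088, 0.0139]
eef_rot: [-0.004, 0.999, 0.001, 0.035]
ft_force: [2.2, 2.0, 6.9]
width: 0.0103
grip_force: 45.1
time: 17.68
ee_pos: [0.5589, 0.088, 0.0138]
eef_rot: [-0.004, 0.999, 0.001, 0.033]
ft_force: [-4.5, 0.7, 13.5]
width: 0.0105
grip_force: 45.0
time: 17.85
ee_pos: [0.559, 0.088, 0.0137]
eef_rot: [-0.004, 0.999, 0.0, 0.032]
ft_force: [-10.8, 0.1, 17.8]
width: 0.0107
grip_force: 45.0
t 17.85 tcp [0.559  0.088  0.0137] tilt -3.71 yaw 0.45 roll 0.01
```

```bash
python3 -m crank '[{"claw":1,"dx":0,"dy":0,"dz":-0.05,"ax":0,"ay":0,"az":0},{"claw":1,"dx":0,"dy":0,"dz":0,"ax":0,"ay":0,"az":0}]'; python3 -m crank '[{"claw":1,"dx":-0.04,"dy":0,"dz":-0.02,"ax":0,"ay":0,"az":0},{"claw":1,"dx":0,"dy":0,"dz":0,"ax":0,"ay":0,"az":0}]'; python3 plan.py; python3 -c "
from bench import r
print(r.read_state()['torque'])"
```

```text
time: 18.02
ee_pos: [0.559, 0.0879, 0.014]
eef_rot: [-0.004, 0.999, 0.001, 0.033]
ft_force: [-4.4, 3.4, 1.6]
width: 0.0105
grip_force: 45.0
time: 18.18
ee_pos: [0.56, 0.088, 0.0144]
eef_rot: [-0.004, 0.999, 0.001, 0.033]
ft_force: [-5.0, 3.7, -0.4]
width: 0.0109
grip_force: 45.0
t 18.1833 tcp [0.56   0.088  0.0144] tilt -3.74 yaw 0.45 roll 0.08
[0.90485498 1.13576928 0.19024843]
```

```bash
python3 -m crank '[{"claw":1,"dx":-0.04,"dy":-0.01,"dz":0,"ax":0,"ay":0,"az":0},{"claw":1,"dx":0,"dy":0,"dz":0,"ax":0,"ay":0,"az":0}]'; python3 -m crank '[{"claw":1,"dx":-0.04,"dy":0,"dz":0,"ax":0,"ay":0,"az":0},{"claw":1,"dx":0,"dy":0,"dz":0,"ax":0,"ay":0,"az":0}]'; python3 -m crank '[{"claw":1,"dx":-0.03,"dy":0,"dz":0,"ax":0,"ay":0,"az":0},{"claw":1,"dx":0,"dy":0,"dz":0,"ax":0,"ay":0,"az":0}]'
```

```text
time: 18.35
ee_pos: [0.5612, 0.0879, 0.0145]
eef_rot: [-0.004, 0.999, 0.001, 0.033]
ft_force: [-5.3, 4.1, -1.1]
width: 0.0106
grip_force: 45.0
time: 18.52
ee_pos: [0.5621, 0.0879, 0.0146]
eef_rot: [-0.004, 0.999, 0.001, 0.032]
ft_force: [-5.7, 4.6, 0.3]
width: 0.0107
grip_force: 45.0
time: 18.68
ee_pos: [0.5621, 0.088, 0.0145]
eef_rot: [-0.004, 0.999, 0.001, 0.032]
ft_force: [-10.5, 3.2, 4.3]
width: 0.0102
grip_force: 45.0
```

```bash
python3 -m crank '[{"claw":1,"dx":-0.03,"dy":-0.02,"dz":-0.01,"ax":0,"ay":0,"az":0},{"claw":1,"dx":0,"dy":0,"dz":0,"ax":0,"ay":0,"az":0},{"claw":1,"dx":0,"dy":0,"dz":0,"ax":0,"ay":0,"az":0}]'; python3 plan.py
```

```text
time: 18.93
ee_pos: [0.5621, 0.0879, 0.0145]
eef_rot: [-0.005, 1.0, 0.001, 0.031]
ft_force: [-12.1, 5.6, 3.3]
width: 0.0105
grip_force: 45.0
t 18.9333 tcp [0.5621 0.0879 0.0145] tilt -3.55 yaw 0.51 roll 0.08
```

```bash
python3 -m crank '[{"claw":1,"dx":0.04,"dy":0.03,"dz":0.02,"ax":0,"ay":0,"az":0},{"claw":1,"dx":0,"dy":0,"dz":0,"ax":0,"ay":0,"az":0}]';  python3 -m crank '[{"claw":1,"dx":0,"dy":0,"dz":0,"ax":0,"ay":0,"az":0},{"claw":0.4,"dx":0,"dy":0,"dz":0,"ax":0,"ay":0,"az":0},{"claw":0.2,"dx":0,"dy":0,"dz":0,"ax":0,"ay":0,"az":0},{"claw":0,"dx":0,"dy":0,"dz":0,"ax":0,"ay":0,"az":0},{"claw":0,"dx":0,"dy":0,"dz":0,"ax":0,"ay":0,"az":0}]' 5; python3 plan.py; python3 -c "
from plane import *
c=shot('scene','rel.png')"
```

```text
time: 19.1
ee_pos: [0.5621, 0.088, 0.0144]
eef_rot: [-0.004, 0.999, 0.0, 0.032]
ft_force: [-9.4, 3.1, 4.8]
width: 0.0106
grip_force: 45.0
time: 19.52
ee_pos: [0.5648, 0.0869, 0.0151]
eef_rot: [-0.003, 0.999, 0.0, 0.035]
ft_force: [0.2, 0.2, 0.5]
width: 0.031
grip_force: 0.0
t 19.5167 tcp [0.5648 0.0869 0.0151] tilt -3.96 yaw 0.38 roll 0.04
```

```bash
python3 -m crank '[{"claw":0,"dx":0,"dy":0,"dz":-0.4,"ax":0,"ay":0,"az":0},{"claw":0,"dx":0,"dy":0,"dz":-0.8,"ax":0,"ay":0,"az":0},{"claw":0,"dx":0,"dy":0,"dz":-1,"ax":0,"ay":0.3,"az":0},{"claw":0,"dx":0,"dy":0,"dz":-1,"ax":0,"ay":0.37,"az":0},{"claw":0,"dx":0.5,"dy":-1,"dz":-0.5,"ax":0,"ay":0,"az":0},{"claw":0,"dx":1,"dy":-1,"dz":0,"ax":0,"ay":0,"az":0},{"claw":0,"dx":1,"dy":-1,"dz":0,"ax":0,"ay":0,"az":0},{"claw":0,"dx":1,"dy":-1,"dz":0,"ax":0,"ay":0,"az":0}]'; python3 -m crank '[{"claw":0,"dx":0,"dy":-1,"dz":0,"ax":0,"ay":0,"az":0},{"claw":0,"dx":0,"dy":-1,"dz":0,"ax":0,"ay":0,"az":0},{"claw":0,"dx":0,"dy":-1,"dz":0,"ax":0,"ay":0,"az":0},{"claw":0,"dx":0,"dy":-1,"dz":0,"ax":0,"ay":0,"az":0},{"claw":0,"dx":0,"dy":-1,"dz":0,"ax":0,"ay":0,"az":0},{"claw":0,"dx":0,"dy":0,"dz":0,"ax":0,"ay":0,"az":0}]'
python3 - <<'E'
from h import *
import pickle
a=shot('top');b=shot('scene');pickle.dump((a,b),open('c9.pkl','wb'))
o=np.hstack([cv2.resize(a['color'][170:305,230:315],None,fx=4.4,fy=4.4,interpolation=2)[:594],np.vstack([cv2.resize(b['color'][195:295,315:405],None,fx=4.6,fy=4.6,interpolation=2),np.zeros((134,414,3),np.uint8)])])
cv2.imwrite('pics/end.png',o[:,:,::-1]); print(o.shape)
g=a['color'].astype(float).mean(2)
for col in(270,271,272,273,274): 
    s=g[:,col];e=[k+(140-s[k])/(s[k+1]-s[k])+.5 for k in range(170,320) if (s[k]-140)*(s[k+1]-140)<0]; print(col,np.round(e,1),[ray(a,col+.5,x,.052)[0].round(4) for x in e])
E
```

```text
time: 20.23
ee_pos: [0.4657, -0.0226, 0.1271]
eef_rot: [-0.004, 1.0, 0.001, -0.0]
ft_force: [-0.1, -0.6, 0.6]
width: 0.0433
grip_force: 0.0
time: 20.73
ee_pos: [0.4676, -0.1782, 0.1271]
eef_rot: [-0.0, 1.0, 0.0, 0.0]
ft_force: [-0.2, 0.2, 0.3]
width: 0.0438
grip_force: 0.0
(594, 788, 3)
270 [186.  217.  264.2 290.2] [np.float64(0.6624), np.float64(0.6037), np.float64(0.5158), np.float64(0.4681)]
271 [186.  216.5 264.8 290.7] [np.float64(0.6624), np.float64(0.6047), np.float64(0.5146), np.float64(0.4672)]
272 [186.  216.6 265.7 291.5] [np.float64(0.6623), np.float64(0.6044), np.float64(0.513), np.float64(0.4657)]
273 [186.  216.7 265.8 291.5] [np.float64(0.6623), np.float64(0.6042), np.float64(0.5128), np.float64(0.4656)]
274 [186.  217.3 221.5 226.6 265.9 291.5] [np.float64(0.6622), np.float64(0.6029), np.float64(0.5952), np.float64(0.5854), np.float64(0.5125), np.float64(0.4655)]
```

View pics/end.png

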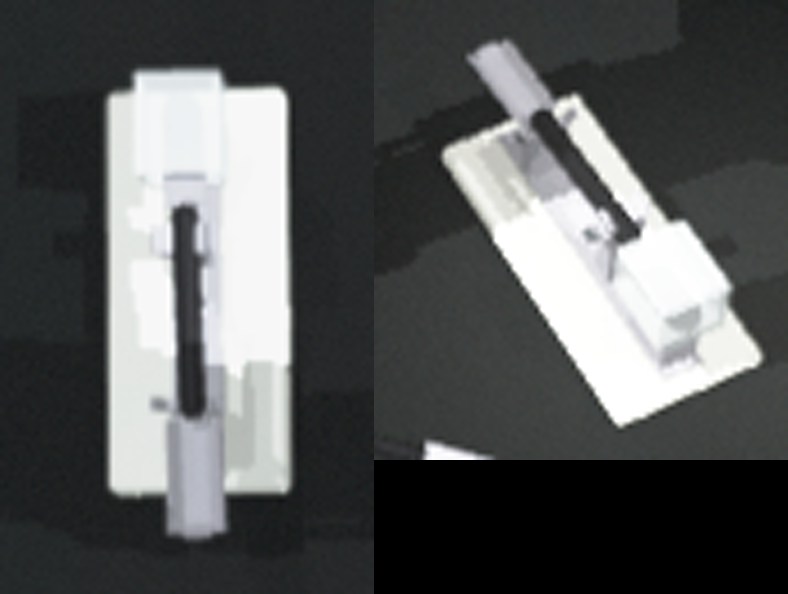

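Run:
```python
from h import *
import pickle
a,b=pickle.load(open('c9.pkl','rb'));c0=pickle.load(open('c0.pkl','rb'))
def hy(c,rows,th,lo=263,hi=285):
    g=c['color'].astype(float).mean(2);H=[]
    for v in rows:
        s=g[v];e=[k+(th-s[k])/(s[k+1]-s[k])+.5 for k in range(lo,hi) if (s[k]-th)*(s[k+1]-th)<0]
        if len(e)>=2: 
            e=e[:2]; H.append([*ray(c,np.mean(e),v+.5,.052)[:2],e[1]-e[0]])
    H=np.array(H);k=np.polyfit(H[:,0],H[:,1],1);return len(H),np.degrees(k[0]),np.polyval(k,[.515,.557,.6]).round(4),H[:,2].mean()
for c in(c0['top'],a): print(hy(c,range(224,262),130), hy(c,range(238,262),130))
# scene handle
def sc(c,rows,th=100):
    g=c['color'].astype(float).mean(2);o=[]
    for v in rows:
        s=g[v];e=[k+(th-s[k])/(s[k+1]-s[k])+.5 for k in range(350,376) if (s[k]-th)*(s[k+1]-th)<0]
        if len(e)>=2:o.append([v,round(np.mean(e[:2]),2),round(e[1]-e[0],1)])
    return o
for x,y in zip(sc(c0['scene'],range(226,244,2)),sc(b,range(226,244,2))): print(x,y)
print([proj(b,[.557,.087,z]) for z in(.05,.055)],[proj(b,[.557,y,.05]) for y in(.087,.089)])
```

```text
(38, np.float64(0.2605538431691311), array([0.087 , 0.0872, 0.0874]), np.float64(5.823352738259991)) (24, np.float64(-0.11256847401679476), array([0.0872, 0.0871, 0.087 ]), np.float64(5.78370987343101))
(38, np.float64(2.1713265027254733), array([0.0847, 0.0863, 0.0879]), np.float64(6.118213852831623)) (24, np.float64(2.099571720915114), array([0.0848, 0.0863, 0.0879]), np.float64(6.234824899828645))
[226, np.float64(356.22), np.float64(5.9)] [226, np.float64(355.11), np.float64(6.2)]
[228, np.float64(357.68), np.float64(5.8)] [228, np.float64(356.92), np.float64(5.9)]
[230, np.float64(359.48), np.float64(5.3)] [230, np.float64(358.24), np.float64(5.8)]
[232, np.float64(360.51), np.float64(4.6)] [232, np.float64(360.04), np.float64(5.7)]
[234, np.float64(362.25), np.float64(4.9)] [234, np.float64(361.27), np.float64(5.7)]
[236, np.float64(363.44), np.float64(4.8)] [236, np.float64(363.17), np.float64(5.4)]
[238, np.float64(364.84), np.float64(4.9)] [238, np.float64(364.45), np.float64(4.8)]
[240, np.float64(367.44), np.float64(3.4)] [240, np.float64(367.25), np.float64(3.1)]
[242, np.float64(368.92), np.float64(3.4)] [242, np.float64(368.92), np.float64(3.4)]
[array([359.5094257 , 232.50364522]), array([359.63886091, 231.13284559])] [array([359.5094257 , 232.50364522]), array([360.30309452, 232.17001328])]
```

The last picture shows the scoop out at the front, tip at crop (196,535), the handle in the clip at (190,240) and the blade under the cover. The yaw is about 2° off, inside the 3.4° limit. The height matches the original seat, and the tip met a hard stop at the back wall. Handing in.

```bash
python3 -c "
from bench import r
print(r.close_job())"
```

```text
the job is handed in; nothing more can be done
None
```

The spatula is back in the cradle turned end for end, scoop out, hollow up and blade home against the cover's back wall, snapped into the clip about 2° off line (limit 3.4°); I handed the job in at about 21 s, and no verdict was returned.

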